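# Start the rod dryer at its guarded switch

## Task

Start the rod dryer: lift the metal guard of the grey switch box right up, flip the long flat toggle beneath it all the way over towards the guard's hinge, then lower the guard gently, without slamming it, until it is fully shut again. Leave the short ball-ended toggle as it is, and do not disturb the other things on the shelf.

Things in the scene. Friction and masses are not known exactly. Their poses are not given: they have to be found in the camera images.
- switch_box: Grey switch box fixed to the shelf: plinth 110 (x) x 150 (y) x 45 mm high. Origin: centre of its underside; its front, where the guard's tab sticks out, faces its -x. A metal guard (upturned tray 112 x 154 x 70 mm, walls 3 mm) covers its top; shut, its top is 115 mm above the shelf. Under it two toggles stand side by side, 34 mm either side (y) of the middle; which is on which side varies.
- guard_hinge (a point): The guard's hinge axis, along the upper rear edge of the plinth (fixed: 55 mm to the rear, +x, of the box's centre, 45 mm above the shelf). Axes as those of the switch box; the axis is its y.
- guard (a joint): Angle of the guard, rad: 0 = shut on the plinth, grows as its front edge is lifted and swung up and to the rear about the hinge, stop at 1.85. May start slightly ajar (up to 0.15). The hinge is stiff: the guard stays at whatever angle it is left, and takes about 2 to 4 N at the tab to move.
- guard_tab (a point): Grip point on the bare steel tab standing out 52 mm from the middle of the guard's front wall: a bar 16 mm wide (along the hinge axis), 16 mm thick. Point: on its centre line, 35 mm out from the wall. Guard shut: 147 mm in front of the hinge axis, 35 mm higher; the tab points to the box's -x (up when raised). Gripped across its width it can turn between the fingers. Axes turn with the guard.
- long_toggle (a joint): Angle of the long toggle, rad: 0 = leaning 0.5 rad from upright towards the front of the box (off), 1.0 = leaning 0.5 rad towards the hinge (on, at its stop). Starts between 0 and 0.1. It stays where it is left; about 1 to 2 N at its tip moves it.
- long_tip (a point): Top end of the long toggle: a steel stem with a flat paddle 18 mm wide (box y) and 10 mm thick over its upper 36 mm. The tip is 60 mm from the pivot, which is 49 mm above the shelf and 60 mm in front of the hinge axis. Hidden under the guard until that is raised.
- short_toggle (a joint): Angle of the short toggle, rad, same sense as the long one. Starts between 0 and 0.1 and is to be left as it is.
- short_tip (a point): Top end of the short toggle: a steel stem with an 18 mm ball, 42 mm from its pivot (49 mm above the shelf), 68 mm beside the long toggle.
- guide_a: One of a pair of white ceramic rod guides: a flat ceramic ring 56 mm across and 12 mm thick with a flat steel foot along its +x, 97 mm long overall, lying beside the switch box. Origin at the centre of the ring, on the shelf.
- guide_b: The other white ceramic rod guide, same shape and size. Origin at the centre of its ring, on the shelf.
- spoon_lure: Chrome spoon lure, a flat spoon-shaped plate 83 mm long and 5 mm thick with a hook at its +x end, lying beside the switch box. Origin at its middle, on the shelf.
- rod_cap: Walnut rod-end cap, a turned knob 46 mm across and 64 mm tall, standing upright beside the switch box. Origin at the centre of its underside.
- line_spool: Grey line spool, 68 mm across and 44 mm tall, standing on its flange out to the left. Origin under its centre.
- mug: White enamel mug, 82 mm across and 85 mm tall, out to the left. Origin under its centre.
- screwdriver: Screwdriver with a wooden handle, 190 mm long, lying out to the right. Origin on the shelf under it. Farther right stands a fixed bench vise 190 mm high (its near edge at least 390 mm from the robot's x axis), and a low rod dryer lies along the rear edge.
Not all that is in view belongs to the job. Of the things that look like the switch_box, take the one that is farthest from the robot's base at the start.

How it is judged:
On the way, in this order (a step that is already met when the one before it is completed fails the run):
1. the guard is lifted right up (beyond 1.2 rad) (value of joint guard above 1.2 rad), for 0.2 s.
2. with the guard up, the long toggle is flipped all the way over (beyond 0.85 of its 1.0 rad) (value of joint long_toggle above 0.85 rad and value of joint guard above 0.9 rad), for 0.2 s.
At the end, for the whole second after the job is handed in: The guard is fully shut (under 0.05 rad) and at rest, the long toggle is over on the hinge side (beyond 0.85 rad) and the short toggle is still leaning to the front (under 0.2 rad) (value of joint guard below 0.05 rad and value of joint long_toggle above 0.85 rad and value of joint short_toggle below 0.2 rad and velocity of joint guard between -0.05 and 0.05 rad/s); the robot touches nothing.
It fails at once if the guard is slammed (swings down faster than 2.5 rad/s) (velocity of joint guard below -2.5 rad/s).
It fails at once if the short toggle is shifted (beyond 0.25 rad) (value of joint short_toggle above 0.25 rad).
It fails at once if another thing on the shelf is moved by more than 20 mm (distance of any of guide_a, guide_b, spoon_lure, rod_cap, line_spool, mug, screwdriver from where it was at the start of the episode above 0.02 m).
It also fails if it takes over 72 s, if anything falls off the work surface, if the arm or the gripper's body presses on something with over 40 N, if the wrist force passes 120 N, or if a joint passes its speed limit or range.

## Robot

A 6-joint arm with a two-finger parallel gripper is mounted at the origin on the work surface. World frame = base frame: x ahead of the robot, y to its left, z up, the work surface at z = 0. Lengths are in m, angles in rad, forces in N, time in s.
With the tool pointing down it reaches from about 0.325 to 0.775 m from the base axis. Payload 5.5 kg.
Tool frame: the origin (TCP) lies between the finger pads; the fingertips stand 14 mm ahead of it and the grasp point (between the pads) lies 5 mm behind it; z points along the fingers, y is the line along which they close (so a half turn about z gives the same grasp; the last joint's range is limited). The gripper opens to 88 mm and grips with 3 to 60 N. Pads are 20 mm wide; open, the fingers measure 115 mm over their backs; the gripper's body (75 mm by 178 mm) begins 61 mm behind the grasp point.
Start: joints at [-1.264, 0.091, 1.231, -0, 1.82, -0.057], TCP at [0.213, -0.561, 0.237] pointing down, gripper open.
Joint ranges: [-2.87, 2.87], [-0.86, 2.18], [0.17, 2.46], [-1.51, 4.65], [0.06, 2.69], [-2.65, 2.65]. Speed limits (rad/s): [2.57, 2.57, 3.01, 3.14, 3.14, 3.14].

## Interface

Orientations are given as [roll, pitch, yaw] about the fixed x, y, z axes, in that order (R = Rz(yaw) Ry(pitch) Rx(roll)).
In Python, from rig import r gives the robot as it stands.
- The arm moves only by the tool servo_tool, never from a script. Its argument "steps" is text: rows parted by semicolons, each of 5 numbers parted by spaces: the finger opening in m, from 0 to 0.0878, then the shift along the tool's x, y, z in m, then the turn about the tool's z in degrees. A call has 1 to 12 rows; each row is the pose to reach, as a shift and turn from the pose commanded when the call began, along the tool's axes at that moment; what a row does not reach only later rows make up. A row lasts 1/12 s, in which the tool goes at most 41.7 mm and 7.16 degrees, less where a joint would pass 70% of its speed; a pose out of reach is approached as far as the arm can. A call with a gripper value outside its range is refused whole. The fingers move at their own pace and stop on an object; "squeeze" is the grip in N (left out, the last holds). Time passes only in rows, so rows that repeat a pose let the fingers close. It gives the time, the measured TCP pose, the force, the opening and the grip force at its end, in the units of the state.
- r.read_state(): the state, without advancing time (a new reading comes with each control period).
- r.grab_frame(name): name is "scene" or "side" or "wrist"; returns a dict with "pixels" (420x560x3 uint8, red, green, blue), "depth" (420x560 float32, m along the optical axis (not along the pixel's ray), 0 where there is no reading), "fx", "fy", "cx", "cy" (pixels), "R" (3x3) and "t" (3): a world point X has camera coordinates R X + t. Camera axes: x right, y down, z forward; pixel columns grow to the right and rows downward; lengths in m; the calibration is good to about 2 mm. A picture is of the moment at which its call begins.
- r.sign_off(): hands the job in; it is judged then, once.
The state is a dict: "time_s": time; "qpos": joint angles; "dq": joint speeds; "tau": joint torques, N m; "tcp_pos": TCP position; "ee_rot": TCP orientation; "wrist_force": force on the tool from outside, world axes, zero at the start; "wrist_torque": the same for the moment, N m; "gripper_width": finger opening in m; "gripper_force": force on a finger pad.
Only numpy, scipy, OpenCV 4.12 (cv2) and the standard library are available. Lean on these libraries where they do the work, as an engineer would, in place of code of your own. Each camera call takes 0.05 s, during which the arm holds its last target. There are 200 camera calls.

## Working session

There is one attempt and no reset: what is moved stays moved. The work goes in short steps, Python scripts to look and compute and a tool call to move; the robot and the scene stay as the last step left them, time stands still between calls to the robot, and variables do not carry over. Pictures are saved under pics/ and viewed, at most 10 in all, crops included, and the job is handed in when it is done.

Besides the shell and the picture viewer there is one more tool, called as name(argument=value, ...), one argument or row to a line, values as JSON. servo_tool: Moves the arm, as the interface text tells. Its arguments: {"type":"object","properties":{"steps":{"type":"string"},"squeeze":{"type":"number"}},"required":["steps"]}

```bash
mkdir -p pics; ls; python3 - <<'E'
from rig import r
import cv2,numpy as np
s=r.read_state();print(s)
ims=[]
for n in("scene","side","wrist"):
    f=r.grab_frame(n);np.savez(f"pics/{n}0.npz",**f)
    print(n,f["fx"],f["cx"],f["cy"],np.round(f["R"],3).tolist(),np.round(f["t"],3))
    cv2.imwrite(f"pics/{n}0.png",f["pixels"][:,:,::-1])
E
```

```text
pics
{'time_s': 0.0, 'qpos': array([-1.26371654e+00,  9.18480450e-02,  1.23187324e+00,  1.61610284e-05,
        1.81977347e+00, -5.67300810e-02]), 'dq': array([-9.25870537e-04, -5.33266636e-04,  5.49124449e-04, -3.84807308e-05,
        2.70409241e-04,  3.28998464e-04]), 'tau': array([-1.47134291e-03, -4.46454298e+01, -4.06446719e+01,  6.98290975e-02,
        2.93615588e-02, -1.05972761e-04]), 'tcp_pos': array([ 0.21340994, -0.56048532,  0.23552046]), 'ee_rot': array([-3.13969450e+00, -1.23493565e-04,  3.63813722e-01]), 'wrist_force': array([-0.36870087,  0.62341866, -0.3547797 ]), 'wrist_torque': array([-0.00454672,  0.00600038,  0.03954068]), 'gripper_force': 0.0, 'gripper_width': 0.08808193513878904}
scene 449.47849647852195 280.8185939232874 205.597926354684 [[0.071, 0.997, 0.001], [0.669, -0.047, -0.741], [-0.74, 0.053, -0.671]] [-0.036 -0.235  1.64 ]
side 447.4187060269158 282.9475418710386 209.5896861565804 [[-0.73, -0.684, 0.009], [-0.479, 0.502, -0.72], [0.488, -0.53, -0.694]] [0.353 0.292 0.977]
wrist 375.6214360352388 283.54730034792857 206.24646537171955 [[0.356, -0.935, -0.001], [-0.899, -0.342, 0.273], [-0.256, -0.097, -0.962]] [-0.6   -0.032  0.39 ]
```

View pics/scene0.png

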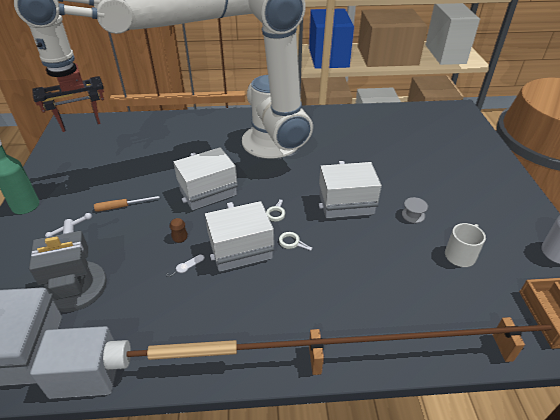

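View pics/side0.png

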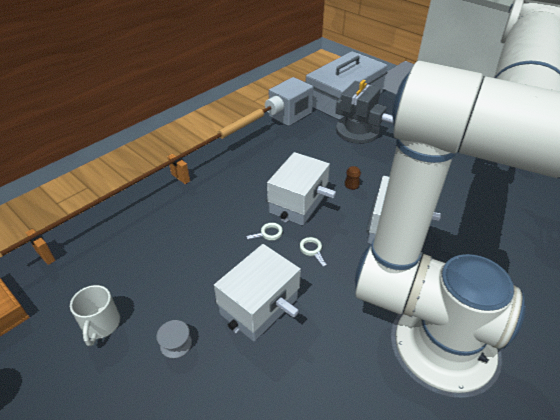

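The scene view shows three boxes at (206,176), (240,233) and (350,187). The target is the one farthest from the base, at (240,233), which is at (298,185) in the side view with its tab pointing towards the robot at (327,192). The guides, spoon lure and cap lie around it. I'll measure it from depth next.

```bash
cat > h.py <<'E'
import numpy as np,cv2
def cloud(f):
    d=f["depth"];v,u=np.mgrid[:d.shape[0],:d.shape[1]]
    C=np.stack([(u-f["cx"])/f["fx"]*d,(v-f["cy"])/f["fy"]*d,d],-1)
    X=(C-f["t"])@f["R"];X[d<=0]=np.nan
    return X
def proj(f,X):
    c=f["R"]@np.asarray(X)+f["t"];return f["fx"]*c[0]/c[2]+f["cx"],f["fy"]*c[1]/c[2]+f["cy"]
E
python3 - <<'E'
from h import *
for n,(u,v) in(("scene",(238,222)),("side",(298,178))):
    f=dict(np.load(f"pics/{n}0.npz"));X=cloud(f);c=X[v,u];print(n,"seed",c)
    m=(np.hypot(X[...,0]-c[0],X[...,1]-c[1])<0.15)
    top=m&(X[...,2]>0.105)&(X[...,2]<0.16)
    k,l,st,ce=cv2.connectedComponentsWithStats(top.astype(np.uint8));P=X[l==l[v,u]]
    A=np.c_[P[:,:2],np.ones(len(P))];pl=np.linalg.lstsq(A,P[:,2],rcond=None)[0]
    print("rect",cv2.minAreaRect(P[:,:2].astype(np.float32)*1000),"plane",pl,"zrange",P[:,2].min(),P[:,2].max())
    # tab: in front of the box
    t=m&(X[...,2]>0.05)&(X[...,0]<c[0]-0.062);Q=X[t]
    print("tab",len(Q),Q.min(0) if len(Q) else 0,Q.max(0) if len(Q) else 0,np.median(Q,0) if len(Q) else 0)
    hi=m&(X[...,2]>0.02)&(X[...,2]<0.1)
    for z in(.06,.08):
        q=X[m&(abs(X[...,2]-z)<.01)];print(z,len(q),q.min(0),q.max(0))
E
```

```text
scene seed [ 0.5364485  -0.11256631  0.11780064]
rect ((530.9802856445312, -113.22654724121094), (119.86502075195312, 155.25125122070312), 15.347220420837402) plane [-0.03071733 -0.00624246  0.1319293 ] zrange 0.10503510506282462 0.1218062008770025
tab 89 [ 0.42429547 -0.1451306   0.08422734] [ 0.47439212 -0.05059955  0.1208853 ] [ 0.46538096 -0.08845089  0.1161848 ]
0.06 358 [ 0.50147256 -0.20002674  0.05003998] [ 0.60826035 -0.02697136  0.06996516]
0.08 341 [ 0.42429547 -0.20143011  0.07015954] [ 0.60533355 -0.02684552  0.08991316]
side seed [ 0.51572921 -0.09091724  0.11614823]
rect ((531.64892578125, -110.02764892578125), (115.33721160888672, 159.80059814453125), 14.294624328613281) plane [ 0.00348166 -0.00876691  0.11228791] zrange 0.10500890626924264 0.12069632787773088
tab 81 [ 0.42514565 -0.14228916  0.0760486 ] [ 0.45338745 -0.11917273  0.09219943] [ 0.43860587 -0.12897313  0.0870317 ]
0.06 286 [ 0.45748422 -0.19814427  0.05003229] [ 0.56555331 -0.02169302  0.06994919]
0.08 414 [ 0.42514565 -0.19482617  0.07004492] [ 0.56897941 -0.02052924  0.08998595]
```

servo_tool(
  steps="0.088 0.036 -0.031 0 0.6; 0.073 0 0 0 0",
)

```text
time_s: 0.32
tcp_pos: [0.2209, -0.5483, 0.2336]
ee_rot: [-3.131, -0.006, 0.377]
wrist_force: [1.2, 0.1, -0.1]
gripper_width: 0.0839
gripper_force: 0.0
```

servo_tool(
  steps="0.07 0.036 -0.031 0 0.6; 0.07 0.073 -0.063 0 1.2; 0.07 0.109 -0.095 0 1.9; 0.07 0.146 -0.126 0 2.5; 0.07 0.182 -0.158 0 3.1; 0.07 0.219 -0.19 0 3.7; 0.07 0.255 -0.221 0 4.3; 0.07 0.292 -0.253 0 5; 0.07 0.328 -0.284 0 5.6; 0.07 0.365 -0.316 0 6.1; 0.07 0.365 -0.316 0 6.1; 0.07 0.365 -0.316 0 6.1",
)

```text
time_s: 1.32
tcp_pos: [0.4432, -0.1321, 0.2365]
ee_rot: [-3.141, -0.001, 0.26]
wrist_force: [0.1, -0.8, 0.4]
gripper_width: 0.0697
gripper_force: 0.0
```

```bash
python3 - <<'E'
from rig import r
from h import *
s=r.read_state();f=r.grab_frame("wrist");np.savez("pics/w1.npz",**f);cv2.imwrite("pics/w1.png",f["pixels"][:,:,::-1])
print(s["tcp_pos"],s["ee_rot"],s["qpos"])
X=cloud(f);c=np.array([.5313,-.1116]);a=.258;ux=np.array([np.cos(a),np.sin(a)]);uy=np.array([-ux[1],ux[0]])
B=np.dstack([(X[...,:2]-c)@ux,(X[...,:2]-c)@uy,X[...,2]])
t=(B[...,0]<-.065)&(B[...,0]>-.12)&(abs(B[...,1])<.04)&(B[...,2]>.06)&(B[...,2]<.115)
Q=B[t];print("tab box frame",len(Q),np.percentile(Q,[2,50,98],axis=0))
for x in(-.075,-.085,-.095):
    q=Q[abs(Q[:,0]-x)<.005];print(x,np.percentile(q,[3,50,97],axis=0).round(4).tolist())
E
```

```text
[ 0.44316304 -0.13209458  0.23652083] [-3.14064061e+00 -7.48535547e-04  2.59886649e-01] [-3.64157974e-01 -2.79758691e-01  1.57883468e+00  1.25605727e-03
  1.84246531e+00  9.47088429e-01]
tab box frame 966 [[-0.10556444 -0.00827734  0.0867106 ]
 [-0.08561801 -0.00084445  0.08917927]
 [-0.06588701  0.00643006  0.0908033 ]]
-0.075 [[-0.0796, -0.008, 0.0875], [-0.0752, -0.0008, 0.0892], [-0.0705, 0.0064, 0.0906]]
-0.085 [[-0.0895, -0.0082, 0.0876], [-0.085, -0.0009, 0.0892], [-0.0804, 0.0064, 0.0905]]
-0.095 [[-0.0995, -0.0083, 0.0867], [-0.0948, -0.0001, 0.0893], [-0.0901, 0.0072, 0.0908]]
```

View pics/w1.png

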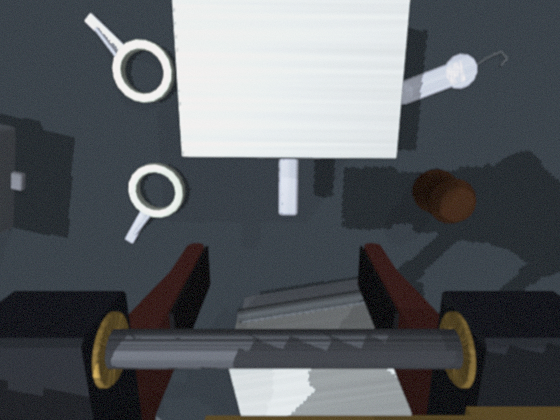

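The tab is at (288,187) in the wrist view, centred on the box to within 1 mm. A decoy box lies below the gripper at (300,340), so I'm checking the clearance.

```bash
python3 - <<'E'
from h import *
c=np.array([.5313,-.1116]);a=.258;ux=np.array([np.cos(a),np.sin(a)]);uy=np.array([-ux[1],ux[0]])
f=dict(np.load("pics/scene0.npz"));X=cloud(f)[140:210,165:245]
g=dict(np.load("pics/w1.npz"));Y=cloud(g)[270:330,230:350]
for Z in(X,Y):
    P=Z[(Z[...,2]>.015)&(Z[...,2]<.2)]
    B=np.c_[(P[:,:2]-c)@ux,(P[:,:2]-c)@uy,P[:,2]];B=B[B[:,0]<-.11]
    for lo in(.02,.05,.1):
        q=B[B[:,2]>lo]
        if len(q): print(lo,len(q),np.percentile(q,[1,99],axis=0).round(3).tolist())
E
```

```text
0.02 2590 [[-0.335, -0.118, 0.022], [-0.202, 0.046, 0.12]]
0.05 2204 [[-0.337, -0.118, 0.051], [-0.204, 0.047, 0.12]]
0.1 1400 [[-0.335, -0.116, 0.101], [-0.206, 0.044, 0.12]]
0.02 3590 [[-0.232, -0.062, 0.021], [-0.203, 0.048, 0.087]]
0.05 2136 [[-0.23, -0.06, 0.05], [-0.206, 0.048, 0.088]]
```

servo_tool(
  steps="0.06 -0.002 0.0035 0.025 0; 0.05 -0.002 0.0035 0.05 0; 0.05 -0.002 0.0035 0.075 0; 0.05 -0.002 0.0035 0.1 0; 0.05 -0.002 0.0035 0.125 0; 0.05 -0.002 0.0035 0.145 0; 0.05 -0.002 0.0035 0.16 0; 0.05 -0.002 0.0035 0.161 0; 0.05 -0.002 0.0035 0.161 0",
)

```text
time_s: 2.12
tcp_pos: [0.4404, -0.1394, 0.0747]
ee_rot: [-3.14, 0.002, 0.257]
wrist_force: [0.0, -0.4, 0.4]
gripper_width: 0.0502
gripper_force: 0.0
```

servo_tool(
  squeeze=20,
  steps="0 0 0 0 0; 0 0 0 0 0; 0 0 0 0 0; 0 0 0 0 0; 0 0 0 0 0; 0 0 0 0 0; 0 0 0 0 0; 0 0 0 0 0",
)

```text
time_s: 2.78
tcp_pos: [0.4404, -0.1364, 0.0752]
ee_rot: [-3.135, 0.001, 0.259]
wrist_force: [-3.4, 12.2, 1.2]
gripper_width: 0.0155
gripper_force: 20.0
```

servo_tool(
  steps="0 0.003 -0.003 -0.010 0; 0 0.007 -0.003 -0.022 0; 0 0.0115 -0.003 -0.032 0; 0 0.017 -0.003 -0.0425 0; 0 0.023 -0.003 -0.0515 0; 0 0.030 -0.003 -0.0615 0; 0 0.037 -0.003 -0.0695 0; 0 0.046 -0.003 -0.078 0; 0 0.054 -0.003 -0.085 0; 0 0.064 -0.003 -0.092 0; 0 0.073 -0.003 -0.098 0; 0 0.084 -0.003 -0.1035 0",
)

```text
time_s: 3.78
tcp_pos: [0.5215, -0.1154, 0.1799]
ee_rot: [3.141, 0.002, 0.257]
wrist_force: [-0.7, -0.8, -3.6]
gripper_width: 0.0156
gripper_force: 20.0
```

servo_tool(
  steps="0 0.014 0 -0.006 0; 0 0.029 0 -0.010 0; 0 0.044 0 -0.013 0; 0 0.059 0 -0.0145 0; 0 0.0745 0 -0.014 0; 0 0.090 0 -0.0125 0; 0 0.105 0 -0.0095 0; 0 0.119 0 -0.0045 0; 0 0.126 0 -0.002 0; 0 0.126 0 -0.002 0; 0 0.126 0 -0.002 0",
)

```text
time_s: 4.7
tcp_pos: [0.6456, -0.0834, 0.184]
ee_rot: [3.139, -0.006, 0.258]
wrist_force: [6.0, -2.3, 4.6]
gripper_width: 0.0159
gripper_force: 20.0
```

servo_tool(
  steps="0.03 0 0 0 0; 0.04 0 0 0 0; 0.04 0 0 0 0; 0.04 0 0 0 0; 0.04 0 0 -0.03 0; 0.04 -0.03 0 -0.06 0; 0.04 -0.07 0 -0.07 0; 0.03 -0.11 0 -0.07 0; 0.03 -0.15 0 -0.07 0; 0.02 -0.19 0 -0.07 0; 0.0 -0.19 0 -0.07 0; 0.0 -0.19 0 -0.07 0",
)

```text
time_s: 5.7
tcp_pos: [0.4581, -0.1318, 0.2517]
ee_rot: [3.141, -0.001, 0.255]
wrist_force: [0.2, 0.2, 0.7]
gripper_width: 0.0136
gripper_force: 0.0
```

```bash
python3 - <<'E'
from rig import r
from h import *
c=np.array([.5313,-.1116]);a=.258;ux=np.array([np.cos(a),np.sin(a)]);uy=np.array([-ux[1],ux[0]])
s=r.read_state();print(s["tcp_pos"],s["ee_rot"],(s["tcp_pos"][:2]-c)@np.c_[ux,uy],s["gripper_width"])
out=[]
for n in("wrist","side"):
    f=r.grab_frame(n);np.savez(f"pics/{n}2.npz",**f);out.append(f["pixels"])
    X=cloud(f);B=np.dstack([(X[...,:2]-c)@ux,(X[...,:2]-c)@uy,X[...,2]])
    for sg in(1,-1):
        q=B[(B[...,0]>-.07)&(B[...,0]<.03)&(abs(B[...,1]-sg*.034)<.02)&(B[...,2]>.06)&(B[...,2]<.12)]
        print(n,sg,len(q),np.percentile(q,[3,50,97],axis=0).round(4).tolist() if len(q) else 0)
cv2.imwrite("pics/c2.png",cv2.resize(np.vstack(out),(560,600) if 0 else None,fx=.71,fy=.71)[:,:,::-1])
E
```

```text
[ 0.45813967 -0.13176108  0.2517421 ] [ 3.14076418e+00 -1.31932599e-03  2.55445030e-01] [-0.07588293 -0.00082713] 0.013575422017776567
wrist 1 702 [[-0.0293, 0.0241, 0.0637], [-0.0188, 0.0321, 0.0967], [-0.0056, 0.0406, 0.1054]]
wrist -1 430 [[-0.0254, -0.042, 0.0623], [-0.0164, -0.0344, 0.0846], [-0.0058, -0.0273, 0.0882]]
side 1 55 [[-0.0294, 0.03, 0.0638], [-0.0216, 0.0419, 0.0923], [-0.0093, 0.0459, 0.1068]]
side -1 40 [[-0.0263, -0.036, 0.0624], [-0.0186, -0.0294, 0.0816], [-0.0088, -0.0227, 0.0887]]
```

View pics/c2.png

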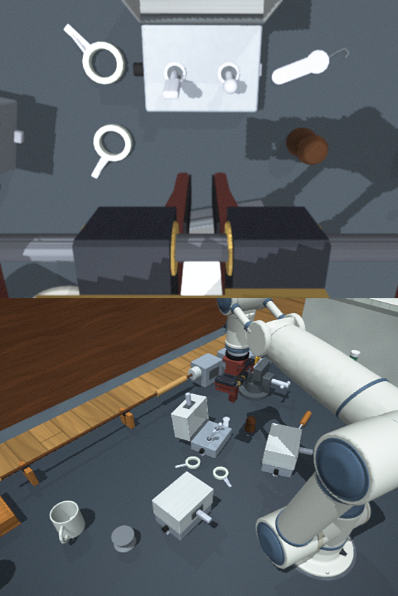

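The guard is fully up. In the wrist view the long paddle is at (172,85), on the box's +y side, and the short ball toggle is at (230,85).

servo_tool(
  steps="0 0.004 -0.017 0 0; 0 0.005 -0.034 0.02 0; 0 0.005 -0.034 0.05 0; 0 0.005 -0.034 0.08 0; 0 0.005 -0.034 0.11 0; 0 0.005 -0.034 0.135 0; 0 0.005 -0.034 0.15 0; 0 0.005 -0.034 0.153 0; 0 0.005 -0.034 0.153 0",
)

```text
time_s: 6.55
tcp_pos: [0.4559, -0.0967, 0.0967]
ee_rot: [-3.14, 0.003, 0.258]
wrist_force: [-1.1, 0.0, 0.9]
gripper_width: 0.0004
gripper_force: 0.0
```

servo_tool(
  steps="0 0.006 0 0 0; 0 0.012 0 0 0; 0 0.018 0 0 0; 0 0.024 0 0 0; 0 0.03 0 0 0; 0 0.036 0 0 0; 0 0.042 0 0 0; 0 0.048 0 0 0; 0 0.054 0 0 0; 0 0.06 0 0 0; 0 0.064 0 0 0; 0 0.064 0 0 0",
)

```text
time_s: 7.55
tcp_pos: [0.5183, -0.0807, 0.0977]
ee_rot: [-3.141, 0.0, 0.258]
wrist_force: [0.0, -0.2, -0.2]
gripper_width: 0.0006
gripper_force: 0.0
```

servo_tool(
  steps="0 0.002 0 0 0; 0 0.004 0 0 0; 0 0.006 0 0 0; 0 0.006 0 0 0; 0 0.006 0 0 0",
)

```text
time_s: 7.97
tcp_pos: [0.5221, -0.0798, 0.0977]
ee_rot: [-3.141, 0.004, 0.257]
wrist_force: [-7.0, -1.9, 1.0]
gripper_width: 0.0001
gripper_force: 3.5
```

servo_tool(
  steps="0 -0.01 0 0 0; 0 -0.03 0 0 0; 0 -0.06 0 -0.01 0; 0 -0.075 0.01 -0.04 0; 0 -0.075 0.034 -0.07 0; 0 -0.075 0.034 -0.1 0; 0 -0.075 0.034 -0.13 0; 0 -0.075 0.034 -0.154 0; 0 -0.075 0.034 -0.154 0",
)

```text
time_s: 8.72
tcp_pos: [0.4613, -0.1321, 0.2588]
ee_rot: [3.136, -0.009, 0.257]
wrist_force: [0.6, -0.3, 0.2]
gripper_width: 0.0005
gripper_force: 0.0
```

```bash
python3 - <<'E'
from rig import r
from h import *
c=np.array([.5313,-.1116]);a=.258;ux=np.array([np.cos(a),np.sin(a)]);uy=np.array([-ux[1],ux[0]])
s=r.read_state();print(s["tcp_pos"],s["ee_rot"],(s["tcp_pos"][:2]-c)@np.c_[ux,uy],s["gripper_width"])
for n in("wrist","side"):
    f=r.grab_frame(n)
    if n=="wrist":cv2.imwrite("pics/w3.png",f["pixels"][:,:,::-1])
    X=cloud(f);B=np.dstack([(X[...,:2]-c)@ux,(X[...,:2]-c)@uy,X[...,2]])
    for sg in(1,-1):
        q=B[(B[...,0]>-.07)&(B[...,0]<.045)&(abs(B[...,1]-sg*.034)<.02)&(B[...,2]>.07)&(B[...,2]<.12)]
        print(n,sg,len(q),np.percentile(q,[3,50,97],axis=0).round(4).tolist() if len(q) else 0)
    # tab when raised
    q=B[(B[...,0]>.04)&(abs(B[...,1])<.012)&(B[...,2]>.165)&(B[...,2]<.23)&(B[...,0]<.2)]
    print("tab",len(q),np.percentile(q,[3,50,97],axis=0).round(4).tolist() if len(q) else 0)
E
```

```text
[ 0.46134539 -0.13206005  0.2587919 ] [ 3.13581939 -0.00915185  0.25708638] [-0.07285959 -0.00193414] 0.0004772100261067324
wrist 1 732 [[0.0054, 0.0237, 0.0741], [0.0171, 0.0319, 0.0957], [0.0273, 0.0404, 0.1032]]
wrist -1 351 [[-0.0251, -0.0425, 0.0806], [-0.0173, -0.0345, 0.0854], [-0.0101, -0.0273, 0.0881]]
tab 0 0
side 1 82 [[0.0042, 0.0277, 0.0722], [0.0147, 0.0384, 0.088], [0.0258, 0.0453, 0.1031]]
side -1 34 [[-0.0265, -0.037, 0.072], [-0.0207, -0.0281, 0.0837], [-0.012, -0.0224, 0.0902]]
tab 106 [[0.0967, -0.0053, 0.1663], [0.1022, 0.006, 0.1882], [0.113, 0.0104, 0.2053]]
```

View pics/w3.png

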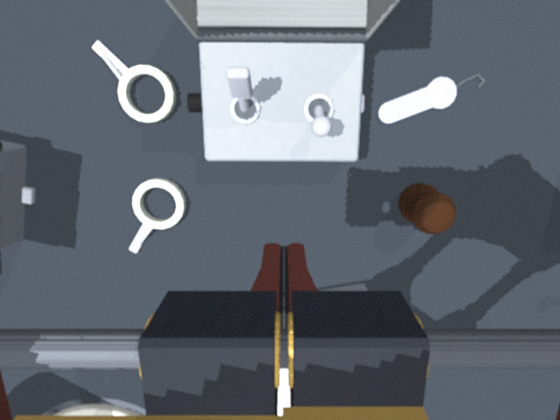

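The long toggle is over on the hinge side, with its paddle at (240,85). The short ball is unchanged at (321,125). Next I'll grip the tab again.

servo_tool(
  steps="0.04 0.03 0 0 0; 0.04 0.06 0 0 0; 0.04 0.09 0 0 0; 0.04 0.12 0 0 0; 0.04 0.15 0 0 0; 0.04 0.175 0 0 0; 0.04 0.19 0 0 0; 0.04 0.19 0 0.02 0; 0.04 0.19 0 0.04 0; 0.04 0.19 0 0.06 0; 0.04 0.19 0 0.075 0; 0.04 0.19 0 0.075 0",
)

```text
time_s: 9.82
tcp_pos: [0.6413, -0.0824, 0.17]
ee_rot: [-3.137, 0.009, 0.258]
wrist_force: [0.2, 0.5, -0.9]
gripper_width: 0.04
gripper_force: 0.0
```

servo_tool(
  squeeze=20,
  steps="0 0 0 0 0; 0 0 0 0 0; 0 0 0 0 0; 0 0 0 0 0; 0 0 0 0 0; 0 0 0 0 0; 0 0 0 0 0; 0 0 0 0 0",
)

```text
time_s: 10.48
tcp_pos: [0.6441, -0.0837, 0.1787]
ee_rot: [3.14, -0.003, 0.257]
wrist_force: [2.4, -4.8, 6.7]
gripper_width: 0.0159
gripper_force: 20.0
```

servo_tool(
  steps="0 -0.012 0.001 -0.005 0; 0 -0.0265 0.001 -0.0095 0; 0 -0.0415 0.001 -0.012 0; 0 -0.057 0.001 -0.013 0; 0 -0.072 0.001 -0.013 0; 0 -0.084 0.001 -0.0115 0; 0 -0.096 0.001 -0.0095 0; 0 -0.1075 0.001 -0.006 0; 0 -0.119 0.001 -0.002 0; 0 -0.13 0.001 0.003 0; 0 -0.141 0.001 0.009 0; 0 -0.1495 0.001 0.015 0",
)

```text
time_s: 11.48
tcp_pos: [0.4988, -0.1213, 0.1626]
ee_rot: [-3.141, -0.002, 0.258]
wrist_force: [0.1, 1.6, 4.2]
gripper_width: 0.0154
gripper_force: 20.0
```

servo_tool(
  steps="0 -0.0075 0 0.006 0; 0 -0.0155 0 0.013 0; 0 -0.023 0 0.0205 0; 0 -0.030 0 0.0285 0; 0 -0.036 0 0.037 0; 0 -0.0415 0 0.046 0; 0 -0.047 0 0.0555 0; 0 -0.0505 0 0.0635 0; 0 -0.054 0 0.072 0; 0 -0.056 0 0.079 0; 0 -0.058 0 0.085 0; 0 -0.0585 0 0.088 0",
)

```text
time_s: 12.48
tcp_pos: [0.4411, -0.1361, 0.0728]
ee_rot: [-3.139, 0.003, 0.257]
wrist_force: [-5.9, 3.0, 3.7]
gripper_width: 0.016
gripper_force: 20.0
```

servo_tool(
  steps="0 0 0 0.001 0; 0 0 0 0.002 0; 0 0 0 0.003 0; 0 0 0 0.003 0; 0 0 0 0.003 0",
)

```text
time_s: 12.9
tcp_pos: [0.4406, -0.1362, 0.0701]
ee_rot: [-3.138, 0.005, 0.257]
wrist_force: [-8.8, 1.7, 2.4]
gripper_width: 0.0158
gripper_force: 20.0
```

servo_tool(
  steps="0 0.001 0 0.001 0; 0 0.001 0 0.002 0; 0 0.001 0 0.003 0; 0 0.001 0 0.004 0; 0 0.001 0 0.004 0; 0 0.001 0 0.004 0",
)

```text
time_s: 13.4
tcp_pos: [0.4408, -0.1362, 0.0685]
ee_rot: [-3.139, 0.006, 0.257]
wrist_force: [-19.2, 4.3, 17.1]
gripper_width: 0.0161
gripper_force: 20.0
```

```bash
python3 - <<'E'
from rig import r
from h import *
c=np.array([.5313,-.1116]);a=.258;ux=np.array([np.cos(a),np.sin(a)]);uy=np.array([-ux[1],ux[0]])
print(r.read_state()["wrist_force"])
for n in("scene","side"):
    f=r.grab_frame(n);g=dict(np.load(f"pics/{n}0.npz"))
    for lab,F in(("start",g),("now",f)):
        X=cloud(F);B=np.dstack([(X[...,:2]-c)@ux,(X[...,:2]-c)@uy,X[...,2]])
        P=B[(abs(B[...,0]-.005)<.04)&(abs(B[...,1])<.065)&(B[...,2]>.1)&(B[...,2]<.135)]
        print(n,lab,len(P),np.linalg.lstsq(np.c_[P[:,:2],np.ones(len(P))],P[:,2],rcond=None)[0].round(4),np.median(P[:,2]))
E
```

```text
[-19.20194527   4.33644908  17.11986016]
scene start 1106 [-0.0103  0.0011  0.1167] 0.11669481075317394
scene now 1092 [0.0009 0.0018 0.1162] 0.11629266634982
side start 883 [-0.0112 -0.0002  0.1156] 0.11563955335508577
side now 866 [-0.0008  0.002   0.115 ] 0.11497981744612883
```

servo_tool(
  steps="0 -0.001 0 -0.002 0; 0.03 -0.002 0 -0.003 0; 0.04 -0.002 0 -0.003 0; 0.05 -0.002 0 -0.003 0; 0.05 -0.002 0 -0.003 0; 0.05 -0.002 0 -0.003 0; 0.05 -0.004 0 -0.02 0; 0.05 -0.004 0 -0.05 0; 0.05 -0.004 0 -0.09 0; 0.05 -0.004 0 -0.13 0; 0.05 -0.004 0 -0.16 0; 0.05 -0.004 0 -0.16 0",
)

```text
time_s: 14.5
tcp_pos: [0.4417, -0.1385, 0.235]
ee_rot: [3.135, -0.01, 0.257]
wrist_force: [0.2, 0.5, 0.6]
gripper_width: 0.0498
gripper_force: 0.0
```

```bash
python3 - <<'E'
from rig import r
from h import *
c=np.array([.5313,-.1116]);a=.258;ux=np.array([np.cos(a),np.sin(a)]);uy=np.array([-ux[1],ux[0]])
print(r.read_state()["wrist_force"])
for n in("scene","side"):
    f=r.grab_frame(n)
    X=cloud(f);B=np.dstack([(X[...,:2]-c)@ux,(X[...,:2]-c)@uy,X[...,2]])
    P=B[(abs(B[...,0]-.005)<.04)&(abs(B[...,1])<.065)&(B[...,2]>.1)&(B[...,2]<.135)]
    print(n,len(P),np.linalg.lstsq(np.c_[P[:,:2],np.ones(len(P))],P[:,2],rcond=None)[0].round(4))
E
```

```text
[0.23276177 0.50444216 0.62430397]
scene 1095 [-0.0028 -0.0003  0.1162]
side 883 [-0.0022 -0.0016  0.115 ]
```

The guard reads under 0.005 rad (shut) and the arm is clear of everything, so I'm handing in.

```bash
python3 -c "
from rig import r
print(r.sign_off())"
```

```text
the job is handed in; nothing more can be done
None
```

I handed the job in at about 15 s with the long toggle flipped, the guard lowered and measured shut (under 0.005 rad), the short toggle as it was and the arm clear; sign-off returned no verdict.

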